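Close the sewing tin with its nested lids, then lift off the outer lid alone

ROBOT

A 7-joint arm with a two-finger parallel gripper is mounted at the origin on the work surface. World frame = base frame: x ahead of the robot, y to its left, z up, the work surface at z = 0. Lengths are in m, angles in rad, forces in N, time in s.
With the tool pointing down it reaches from about 0.4 to 0.875 m from the base axis. Payload 4.4 kg.
Tool frame: the origin (TCP) lies at the very end of the fingers, on their centre line; the grasp point (between the pads) lies 19 mm behind it; x points along the fingers, y is the direction in which the jaws open and shut, and the axes are right-handed (so a half turn about x gives the same grasp; the last joint's range is limited). The gripper opens to 85 mm and grips with 20 to 120 N. Pads are 22 mm wide; open, the fingers measure 114 mm over their backs; the gripper's body (76 mm by 85 mm) begins 54 mm behind the grasp point. The pads swing forward as they close: fully open they stand 13 mm farther back than shut.
Start: joints at [1.282, 0.628, 0.038, 1.517, -0.027, 0.996, -0.02], TCP at [0.144, -0.634, 0.205] pointing down, gripper open.
Joint ranges: [-3.06, 3.06], [-0.37, 2.12], [-1.25, 1.32], [0.18, 2.47], [-1.1, 4.24], [0.23, 1.98], [-2.94, 2.94]. Speed limits (rad/s): [2.57, 2.57, 3.14, 3.14, 3.14, 3.14, 3.14].

INTERFACE

Orientations are given as a unit quaternion [w, x, y, z].
In Python, from rig import get_state, capture, camera_params, finish_job, search_frame gives the robot as it stands.
- The arm moves only by the tool send_rows, never from a script. Its argument "targets" is a list of rows, each a list of 3 entries, a list of its own where there are three numbers: the finger opening in cm, from 0 to 8.54, then the shift along the tool's x, y, z in cm, then the turn about the tool's x in degrees. A call has 1 to 20 rows; each row shifts and turns the pose as measured when the row begins, along the tool's axes as they then stand; what a row does not reach is not made up. A row lasts 1/8 s, in which the tool goes at most 62.5 mm and 10.7 degrees, less where a joint would pass 70% of its speed; a pose out of reach is approached as far as the arm can. A call is refused whole if a number of a shift passes 6.25 or a number of a turn 10.7, either way. A call with a gripper value outside its range is refused whole. The fingers move at their own pace and stop on an object; "newtons" is the grip in N (left out, the last holds). Time passes only in rows, so rows that do not move let the fingers close. It gives the time, the measured TCP pose, the force and the opening at its end, in the units of the state.
- get_state(): the state, without advancing time (a new reading comes with each control period).
- capture(name): name is "scene" or "top" or "wrist"; returns the picture (384x512x3 uint8, red, green, blue); there is no depth.
- camera_params(name): a dict with "fx", "fy", "cx", "cy" (pixels), "rvec" (rotation vector, rad) and "tvec" (3), from world to camera coordinates, as OpenCV has them. Camera axes: x right, y down, z forward; pixel columns grow to the right and rows downward; lengths in m; the calibration is good to about 2 mm. A picture is of the moment at which its call begins: read the wrist's pose just before it. camera_params takes no time and is no camera call; for the wrist camera it gives the pose at the moment of the call.
- finish_job(): hands the job in, once; it reports no verdict.
Trained networks look in the newest picture that a camera, given by its name, has taken for a name from the list of things; names that differ only in an ending like _2 or _b are one class to them, and where a whole thing is asked for, a point or a joint stands for the part that bears it (a point fixed in the world has none). Each returns a list of dicts, best first, with "p" (0 to 1); they miss things now and then, are a little off and sometimes report something else, mostly with a low value. They report only what shows in the picture. A call takes as long as a camera call. They do not tell look-alikes from the thing itself.
- search_frame(target, camera): "extent" ([centre column, centre row, width, height] in pixels, round what is visible of it).
The state is a dict: "time": time; "q": joint angles; "qvel": joint speeds; "joint_efforts": joint torques, N m; "eef_pos": TCP position; "orientation": TCP orientation; "force": force on the tool from outside, world axes, zero at the start; "wrist_torque": the same for the moment, N m; "grip_width": finger opening in m.
Only numpy, scipy, OpenCV 4.12 (cv2) and the standard library are available. Lean on these libraries where they do the work, as an engineer would, in place of code of your own. Each camera call takes 0.05 s, during which the arm holds its last target.

TASK

The sewing tin's two lids lie nested beside it: carry both together over to the open tin, by the white knob of the inner lid, and lower them until the inner lid is fully seated in the tin's mouth with the outer lid down on top of it. Then take the outer lid by its wooden ring, lift it straight off on its own without disturbing the inner lid, and finish while still holding it level over the tin, about 10 cm above where it sat, so that its inside can be checked for rust. Never drop the lids or part them anywhere but on the tin, and leave the tin and the other things on the table where they stand.

Things in the scene. Friction and masses are not known exactly. Their poses are not given: they have to be found in the camera images.
- tin_mouth (a point): Centre of the open mouth of the sewing tin, level with the top of its rim. Round green metal tin standing loose and upright on the table: 90 mm high, outside diameter 146 mm, inside diameter 140 mm, about 1.2 kg with its contents (thread reels, no higher than 46 mm). z points up.
- inner_knob (a point): Inner lid's white knob: upright round post, 20 mm in diameter, coming up through the outer lid's wooden ring. The point is on its axis, at the middle of the 29 mm that show: knob top 14.5 mm above it, ring top 14.5 mm below. z up. Lifting this knob lifts both nested lids. Fully seated, the point is 47.5 mm above the tin's mouth.
- inner_lid: Inner lid, aluminium, about 160 g; origin at the centre of its underside, 67.5 mm below the knob's point, on the table at the start. A plug 135 mm wide and 20 mm deep (tapering to 122 mm over its lowest 8 mm) under a flange 146 mm wide, 4 mm thick, that comes to rest on the tin's rim. The outer lid lies loosely on this flange.
- outer_ring (a point): Outer lid's dark wooden grip ring; point on its axis, half-way up. Outside diameter 48 mm, 26 mm high: ring top 13 mm above the point, the lid's flat top 13 mm below. The knob passes through its 27 mm hole: straddle the knob to grip the ring from outside. Lifting it lifts the outer lid alone. Nested, the point is 27.5 mm below the knob's.
- outer_lid: Outer lid, green metal, about 180 g; origin at the centre of its skirt's lower edge, 36 mm below the ring's point. Flat top 157 mm wide, 3 mm thick, 23 mm above the origin; skirt 151 mm wide inside, flaring to 163 mm outside at the bottom. It goes loosely around the tin's rim; seated, the ring's point is 20 mm above the tin's mouth.
- jar_center (a point): Centre of a bystander: amber glass jar with a brass-coloured cap, 64 mm in diameter, 85 mm high, loose. Leave alone.
- mug_center (a point): Centre of a bystander: white mug, 76 mm wide, 85 mm high, with a handle, loose. Leave alone.
- carton_center (a point): Centre of a bystander: closed cardboard carton, 100 x 140 mm, 70 mm high (its local x, y, z), loose. Leave alone.
There are look-alikes about, which are no part of the job. What is shaped like the part that bears tin_mouth but turquoise is not meant.

How it is judged:
By the outcome, as a careful person would: the job done as asked, in the order asked, and still so for the second after the job is handed in, while the arm keeps its last pose, push and grip.
It also fails if it takes over 45 s, if anything falls off the work surface, if the arm or the gripper's body presses on something with over 40 N, if the wrist force passes 120 N, or if a joint passes its speed limit or range.

## Working session

There is one attempt and no reset: what is moved stays moved. The work goes in short steps, Python scripts to look and compute and a tool call to move; the robot and the scene stay as the last step left them, time stands still between calls to the robot, and variables do not carry over. Pictures are saved under pics/ and viewed, and the job is handed in when it is done.

Besides the shell and the picture viewer there is one more tool, called by a JSON object that holds its "name" and its "arguments". send_rows: Moves the arm, as the interface text tells. Its arguments: {"type":"object","properties":{"targets":{"type":"array"},"newtons":{"type":"number"}},"required":["targets"]}

```bash
mkdir -p pics; ls
python3 - <<'E'
from rig import *
import cv2,json
print(get_state())
for n in ["scene","top","wrist"]:
    p=camera_params(n); print(n,p)
    im=capture(n); cv2.imwrite(f"pics/{n}0.png",im[:,:,::-1])
    for t in ["tin_mouth","inner_knob","outer_ring","outer_lid","jar_center","mug_center","carton_center"]:
        if n!="wrist": print(t,[( [round(v) for v in d["extent"]],round(d["p"],2)) for d in search_frame(t,n)][:4])
E
```

```text
pics
{'time': 0.0, 'q': array([ 1.28218489,  0.62934865,  0.03844196,  1.51836994, -0.02700968,
        0.99629434, -0.01999599]), 'qvel': array([ 0.00113413,  0.00111676, -0.00080524,  0.00022744, -0.00017819,
        0.00086769, -0.00084196]), 'joint_efforts': array([-7.11801613e-05, -5.63402188e+01,  1.22581758e+00, -1.93448585e+01,
        1.07946209e-02,  1.06764186e-02,  7.99497748e-07]), 'eef_pos': array([ 0.14351323, -0.63326604,  0.20388688]), 'orientation': array([-0.07794469, -0.70264221, -0.0792801 ,  0.70280383]), 'force': array([ 0.32928942, -0.04198297,  0.57218808]), 'wrist_torque': array([-0.01144034,  0.03434974,  0.02804264]), 'grip_width': 0.08561397351402834}
scene {'fx': 406.6180226349687, 'fy': 406.6180226349687, 'cx': 258.38603692610627, 'cy': 188.1225253154914, 'rvec': array([ 0.83104865,  2.53052352, -1.11747011]), 'tvec': array([ 0.48085369, -0.16017936,  1.52582554])}
tin_mouth [([232, 263, 56, 70], 0.98), ([358, 221, 54, 60], 0.89), ([297, 234, 58, 60], 0.61)]
inner_knob [([251, 166, 5, 10], 0.54)]
outer_ring [([252, 182, 51, 40], 0.67)]
outer_lid [([251,
[... 277 characters left out ...]
23, 'rvec': array([ 2.12796093, -2.09073943,  0.2302106 ]), 'tvec': array([0.00146543, 0.60142853, 0.88901405])}
tin_mouth [([177, 258, 67, 56], 0.86), ([204, 191, 60, 61], 0.62), ([214, 122, 52, 59], 0.58)]
inner_knob [([313, 214, 14, 15], 0.61)]
outer_ring [([312, 218, 55, 57], 0.63), ([109, 186, 49, 34], 0.23)]
outer_lid [([310, 217, 54, 57], 0.97)]
jar_center [([275, 131, 28, 28], 0.89)]
mug_center [([110, 186, 44, 34], 0.69)]
carton_center [([430, 223, 71, 50], 0.71)]
wrist {'fx': 328.49175708434234, 'fy': 328.49175708434234, 'cx': 256.04671943890486, 'cy': 191.12242926585722, 'rvec': array([-2.2395208 ,  1.78648228,  0.30009602]), 'tvec': array([-0.65018518, -0.04190866,  0.37951773])}
```

Run:
```python
import cv2,numpy as np
a=cv2.imread("pics/top0.png")[90:310,70:480]
cv2.imwrite("pics/top0c.png",cv2.resize(a,(800,430),interpolation=cv2.INTER_CUBIC))
a=cv2.imread("pics/scene0.png")[90:350,150:420]
cv2.imwrite("pics/scene0c.png",cv2.resize(a,(623,600),interpolation=cv2.INTER_CUBIC))
```

```text
(no output)
```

View pics/top0c.png

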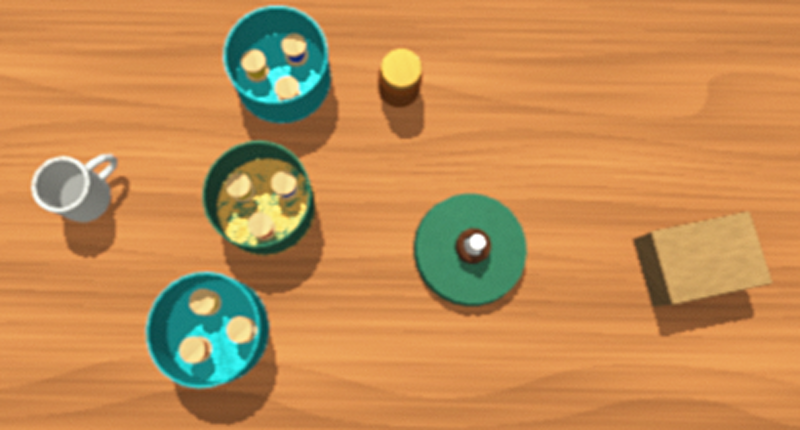

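View pics/scene0c.png

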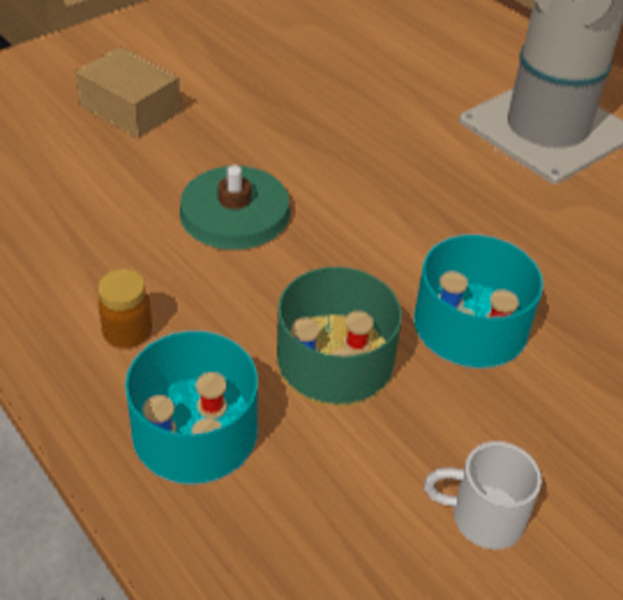

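View pics/wrist0.png

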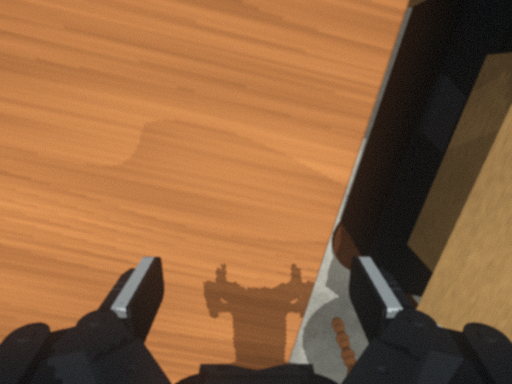

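```bash
cat > h.py <<'E'
import cv2,numpy as np
from scipy.optimize import minimize
from scipy.spatial.transform import Rotation as R
def proj(p,P):
    K=np.array([[p["fx"],0,p["cx"]],[0,p["fy"],p["cy"]],[0,0,1]])
    return cv2.projectPoints(np.asarray(P,float).reshape(-1,1,3),np.asarray(p["rvec"]),np.asarray(p["tvec"]),K,None)[0].reshape(-1,2)
def ray(p,uv,z):
    Rm=R.from_rotvec(p["rvec"]).as_matrix(); d=Rm.T@np.array([(uv[0]-p["cx"])/p["fx"],(uv[1]-p["cy"])/p["fy"],1]); c=-Rm.T@p["tvec"]
    return c+d*(z-c[2])/d[2]
def circ(x,y,z,r,n=90):
    t=np.linspace(0,2*np.pi,n,endpoint=False); return np.c_[x+r*np.cos(t),y+r*np.sin(t),np.full(n,z)]
def sil(p,x,y,rings):
    return cv2.convexHull(proj(p,np.vstack([circ(x,y,z,r) for z,r in rings])).astype(np.float32))
def greenmask(im,box):
    hsv=cv2.cvtColor(im,cv2.COLOR_RGB2HSV); h,s,v=cv2.split(hsv)
    m=((h>65)&(h<86)&(s>90)).astype(np.uint8)
    z=np.zeros_like(m); c,r,w,hh=[int(k) for k in box]; w=int(w*.65)+3;hh=int(hh*.65)+3
    z[max(0,r-hh):r+hh,max(0,c-w):c+w]=m[max(0,r-hh):r+hh,max(0,c-w):c+w]
    n,l,st,_=cv2.connectedComponentsWithStats(z); k=1+np.argmax(st[1:,4]); return (l==k).astype(np.uint8)
def fit(p,mask,rings,x0):
    cs,_=cv2.findContours(mask,cv2.RETR_EXTERNAL,cv2.CHAIN_APPROX_NONE)
    hull=cv2.convexHull(max(cs,key=cv2.contourArea)).reshape(-1,2).astype(float)
    f=lambda v:np.mean([(abs(cv2.pointPolygonTest(sil(p,v[0],v[1],rings),tuple(map(float,q)),True)-.5))for q in hull])
    r=minimize(f,x0,method="Nelder-Mead",options=dict(xatol=1e-4,fatol=1e-4)); return r.x,r.fun,hull.mean(0)
E
python3 - <<'E'
from rig import *
from h import *
tin=[(0,.073),(.09,.073)]; lid=[(.004,.0815),(.027,.0785)]
B={"top":((204,191,60,61),(310,217,54,57)),"scene":((297,234,58,60),(251,180,51,38))}
for n in B:
    p=camera_params(n); im=cv2.imread(f"pics/{n}0.png")[:,:,::-1].copy()
    for nm,b,rg in(("tin",B[n][0],tin),("lid",B[n][1],lid)):
        m=greenmask(im,b); x0=ray(p,b[:2],.04)[:2]
        x,f,c=fit(p,m,rg,x0); print(n,nm,m.sum(),x,f,"det->",x0)
p=camera_params("top"); print("knob",ray(p,(313,214),.0745))
p=camera_params("scene"); print("knob",ray(p,(251,166),.0675))
for n,L in dict(top=[("turqA",(177,258),.05),("turqB",(214,122),.05),("jar",(275,131),.05),("mug",(110,186),.045),("carton",(430,223),.04)]).items():
    for nm,c,z in L: print(nm,ray(camera_params(n),c,z))
s=get_state(); print(R.from_quat(np.roll(s["orientation"],-1)).as_matrix())
im=cv2.imread("pics/top0.png"); a=im[155:250,165:345]; cv2.imwrite("pics/crop.png",cv2.resize(a,(792,418),interpolation=cv2.INTER_CUBIC))
E
```

```text
top tin 497 [0.58728714 0.1608923 ] 0.3784898418606339 det-> [0.59163611 0.1631417 ]
top lid 2207 [ 0.52767779 -0.13149381] 0.6309632162656659 det-> [ 0.52492561 -0.12764425]
scene tin 1917 [0.58585986 0.16131331] 0.5966355005649694 det-> [0.58060561 0.16134262]
scene lid 1101 [ 0.52810049 -0.13205199] 0.35184926964079527 det-> [ 0.5504671  -0.10387515]
knob [ 0.52839216 -0.13053885  0.0745    ]
knob [ 0.52805968 -0.13461137  0.0675    ]
turqA [0.40970424 0.22312692 0.05      ]
turqB [0.79018426 0.14320598 0.05      ]
jar [ 0.76636333 -0.03040884  0.05      ]
mug [0.59994389 0.42052129 0.045     ]
carton [ 0.51437326 -0.45234668  0.04      ]
[[ 5.12219674e-05  2.20921069e-01 -9.75291689e-01]
 [-8.44493715e-05 -9.75291686e-01 -2.20921073e-01]
 [-9.99999995e-01  9.36787822e-05 -3.12997135e-05]]
```

View pics/crop.png

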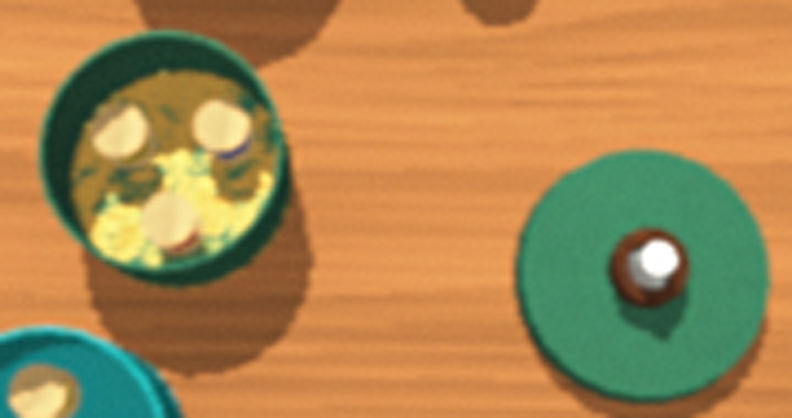

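Candidates for the tin in the top picture are green (204,191), turquoise (177,258) and turquoise (214,122). The description and the crop both point to green (204,191). The lids at (310,217) are the only nested pair, with the white knob at (313,214). Both cameras agree to within 1.5 mm: tin (0.5866, 0.161), lids (0.528, -0.132).

{"name": "send_rows", "arguments": {"targets": [[5,[0,-2.5,-3.0],0],[5,[0,-2.5,-3.0],0],[5,[0,-2.5,-3.0],0],[5,[0,-2.5,-3.0],0],[5,[0,-2.5,-3.0],0],[5,[0,-2.5,-3.0],0],[5,[0,-2.5,-3.0],0],[5,[0,-2.5,-3.0],0],[5,[0,-2.5,-3.0],0],[5,[0,-2.5,-3.0],0],[5,[0,-2.5,-3.0],0],[5,[0,-2.5,-3.0],0],[5,[0,-2.5,-3.0],0],[5,[0,-2.5,-3.0],0],[5,[0,-2.5,-3.0],0],[5,[0,0,0],0]], "newtons": 40}}

```text
time: 2.85
eef_pos: [0.5135, -0.1564, 0.2057]
orientation: [0.08, 0.705, 0.076, -0.701]
force: [-0.4, -0.4, -0.2]
grip_width: 0.0498
```

```bash
cat >> h.py <<'E'
def rel(s,tgt):
    M=R.from_quat(np.roll(s["orientation"],-1)).as_matrix()
    yaw=np.degrees(np.arctan2(M[1,1],M[0,1])); tilt=np.degrees(np.arccos(min(1,-M[2,0])))
    return "pos %s tool cm %s yaw_y %.1f tilt %.2f xaxis %s"%(np.round(s["eef_pos"],4),np.round(100*M.T@(np.array(tgt)-s["eef_pos"]),2),yaw,tilt,np.round(M[:,0],4))
E
python3 - <<'E'
from rig import *
from h import *
s=get_state(); p=camera_params("wrist"); im=capture("wrist"); cv2.imwrite("pics/w1.png",im[:,:,::-1])
for t,z in(("inner_knob",.0675),("outer_ring",.04),("outer_lid",.027)):
    for d in search_frame(t,"wrist"): print(t,d,ray(p,d["extent"][:2],z))
print(rel(s,(.528,-.132,s["eef_pos"][2])))
E
```

```text
inner_knob {'extent': [235.7, 149.2, 25.7, 32.7], 'p': 0.91} [ 0.53107944 -0.13383122  0.0675    ]
outer_ring {'extent': [238.7, 135.3, 151.0, 148.6], 'p': 0.97} [ 0.53993705 -0.13369577  0.04      ]
outer_ring {'extent': [234.9, 149.1, 21.6, 27.4], 'p': 0.18} [ 0.52518757 -0.13277847  0.04      ]
outer_lid {'extent': [237.4, 137.6, 146.6, 146.8], 'p': 0.59} [ 0.53507962 -0.13274676  0.027     ]
pos [ 0.5135 -0.1564  0.2057] tool cm [-0.   -2.06 -1.95] yaw_y -77.3 tilt 0.51 xaxis [ 0.0067 -0.0057 -1.    ]
```

View pics/w1.png

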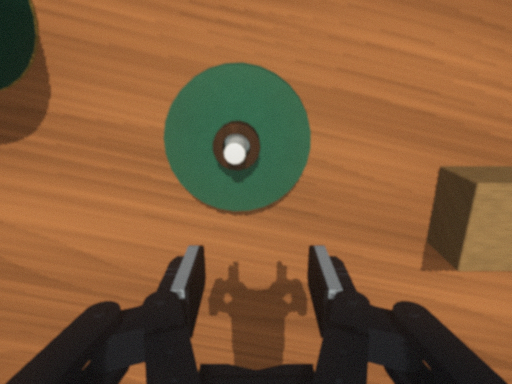

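The picture shows the knob's top disc at about (234,153), with the ring around it at (236,146).

Run:
```python
from rig import *
from h import *
p=camera_params("wrist"); im=cv2.imread("pics/w1.png")[:,:,::-1].copy()
m=(im.min(2)>205).astype(np.uint8); m[250:]=0
n,l,st,c=cv2.connectedComponentsWithStats(m); k=1+np.argmax(st[1:,4]); print(st[k],c[k],ray(p,c[k],.082))
g=greenmask(im,(237,138,147,147)); print(fit(p,g,[(.004,.0815),(.027,.0785)],(.528,-.132)))
hsv=cv2.cvtColor(im,cv2.COLOR_RGB2HSV); mm=(((hsv[...,0]<20)|(hsv[...,0]>170))&(hsv[...,2]<110)).astype(np.uint8); z=np.zeros_like(mm); z[115:185,200:275]=mm[115:185,200:275]
cs,_=cv2.findContours(z,0,cv2.CHAIN_APPROX_NONE); print(cv2.minEnclosingCircle(max(cs,key=cv2.contourArea)), )
print(fit(p,z,[(.027,.024),(.053,.024)],(.528,-.132)))
```

```text
[225 143  19  20 292] [234.11986301 152.79452055] [ 0.52744231 -0.13862082  0.082     ]
(array([ 0.524495  , -0.13824714]), np.float64(1.6373875855281956), array([244.10909091, 136.05454545]))
((236.0, 145.35227966308594), 23.88166046142578)
(array([ 0.52539352, -0.13791658]), np.float64(1.198916584090962), array([237.95652174, 145.91304348]))
```

The wrist estimate is about 6 mm off the fixed cameras, and the arm may have still been settling when I took it. I'll measure again.

```bash
cat >> h.py <<'E'
def knob(im,rmax=250,thr=205):
    m=(im.min(2)>thr).astype(np.uint8); m[rmax:]=0
    n,l,st,c=cv2.connectedComponentsWithStats(m); k=1+np.argmax(st[1:,4]); return st[k],c[k]
E
python3 - <<'E'
from rig import *
from h import *
s=get_state();p=camera_params("wrist"); im=capture("wrist"); cv2.imwrite("pics/w2.png",im[:,:,::-1])
st,c=knob(im); print(st,c,ray(p,c,.082))
g=greenmask(im,(237,138,147,147)); print(fit(p,g,[(.004,.0815),(.027,.0785)],(.528,-.132)))
print(rel(s,(.528,-.132,s["eef_pos"][2])), s["qvel"])
for n,b in(("top",(310,217,54,57)),("scene",(251,180,51,38))):
    p=camera_params(n); im=capture(n); cv2.imwrite(f"pics/{n}1.png",im[:,:,::-1])
E
```

```text
[219 138  20  20 299] [228.32107023 147.5819398 ] [ 0.53101606 -0.13262012  0.082     ]
(array([ 0.5285797 , -0.13347592]), np.float64(1.5612673791340876), array([230.77358491, 133.67924528]))
pos [ 0.5104 -0.1614  0.2057] tool cm [-0.02 -2.5  -2.34] yaw_y -77.8 tilt 0.53 xaxis [ 0.0044 -0.0081 -1.    ] [ 0.00892609 -0.00123712  0.00088741  0.00128081 -0.00147186 -0.00038905
 -0.00137314]
```

View pics/top1.png

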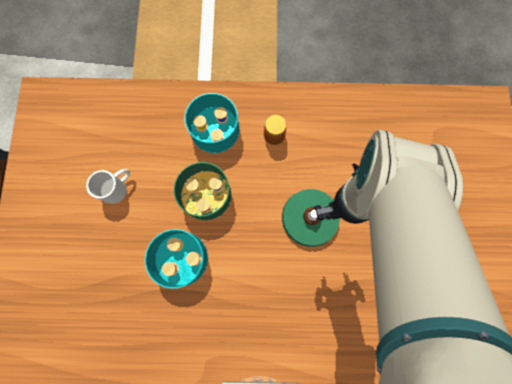

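{"name": "send_rows", "arguments": {"targets": [[5,[0,-0.8,-0.8],0],[5,[0,-0.8,-0.8],0],[5,[1.5,-0.8,-0.8],0],[5,[2,0,0],0],[5,[2,0,0],0],[5,[1,0,0],0],[5,[0,0,0],0],[5,[0,0,0],0]]}}

```text
time: 4.2
eef_pos: [0.5316, -0.1281, 0.1359]
orientation: [0.078, 0.704, 0.074, -0.702]
force: [-0.3, 0.4, 0.4]
grip_width: 0.0499
```

Run:
```python
from rig import *
from h import *
s=get_state();p=camera_params("wrist"); im=capture("wrist"); cv2.imwrite("pics/w3.png",im[:,:,::-1])
st,c=knob(im,384); print(st,c,ray(p,c,.082))
print(rel(s,(.5295,-.1325,.057)), s["qvel"].round(3), s["force"])
```

```text
[249 193  25  23 447] [261.10514541 204.17673378] [ 0.53140813 -0.13232628  0.082     ]
pos [ 0.5316 -0.1281  0.1359] tool cm [7.89 0.33 0.33] yaw_y -77.7 tilt 0.43 xaxis [ 0.0045 -0.006  -1.    ] [-0.     0.006 -0.001  0.001  0.001 -0.001 -0.002] [-0.25024505  0.38730449  0.35902693]
```

View pics/w3.png

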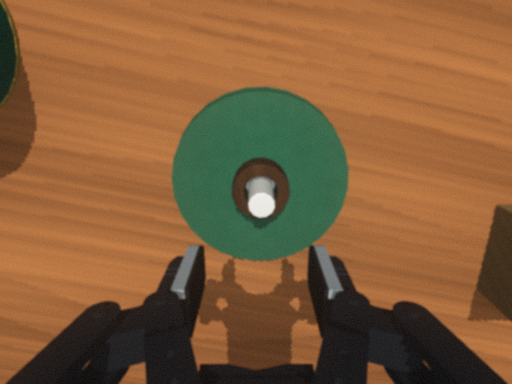

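The knob top is at (261,204), which gives about (0.531,-0.132). That's consistent with the earlier measurements, so I'll descend around it.

{"name": "send_rows", "arguments": {"targets": [[5,[1,0.2,0.15],0],[5,[1.5,0.15,0.1],0],[5,[1.5,0,0],0],[5,[1.5,0,0],0],[5,[1,0,0],0],[5,[0.5,0,0],0],[5,[0,0,0],0],[5,[0,0,0],0]]}}

```text
time: 5.25
eef_pos: [0.5306, -0.1332, 0.0614]
orientation: [0.078, 0.705, 0.073, -0.701]
force: [0.3, 1.2, 0.7]
grip_width: 0.0499
```

Run:
```python
from rig import *
from h import *
s=get_state();p=camera_params("wrist"); im=capture("wrist"); cv2.imwrite("pics/w4.png",im[:,:,::-1])
st,c=knob(im,384); print(st,c,ray(p,c,.082))
print(rel(s,(.5305,-.1325,.057)), s["qvel"].round(3), s["force"])
```

```text
[238 237  35  33 908] [254.97907489 253.08480176] [ 0.53160825 -0.13225991  0.082     ]
pos [ 0.5306 -0.1332  0.0614] tool cm [ 0.44 -0.07 -0.  ] yaw_y -77.7 tilt 0.48 xaxis [ 0.0055 -0.0063 -1.    ] [-0.002  0.001 -0.     0.     0.    -0.001 -0.   ] [0.2586968  1.16379895 0.69977667]
```

View pics/w4.png

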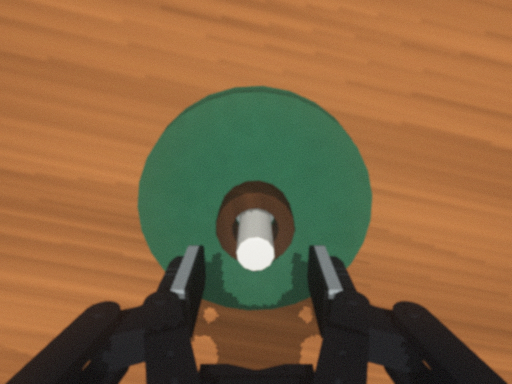

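{"name": "send_rows", "arguments": {"targets": [[5,[0.4,-0.1,-0.05],0],[5,[0,0,0],0],[3,[0,0,0],0],[1.5,[0,0,0],0],[1,[0,0,0],0],[1,[0,0,0],0],[1,[0,0,0],0],[1,[0,0,0],0]], "newtons": 60}}

```text
time: 6.3
eef_pos: [0.5317, -0.1322, 0.0582]
orientation: [0.078, 0.705, 0.073, -0.701]
force: [-0.2, -0.4, -0.7]
grip_width: 0.0099
```

Run:
```python
from rig import *
from h import *
s=get_state();p=camera_params("wrist"); im=capture("wrist"); cv2.imwrite("pics/w5.png",im[:,:,::-1])
print(rel(s,(.5305,-.1325,.057)), s["qvel"].round(3), s["force"],s["grip_width"])
```

```text
pos [ 0.5317 -0.1322  0.0582] tool cm [ 0.12 -0.    0.13] yaw_y -77.7 tilt 0.58 xaxis [ 0.0077 -0.0067 -0.9999] [-0.    -0.002 -0.001 -0.     0.002 -0.003  0.   ] [-0.22807532 -0.38418509 -0.65794865] 0.009913152209722444
```

View pics/w5.png

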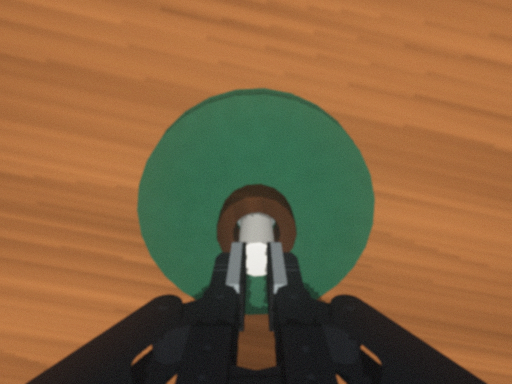

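The opening reads 9.9 mm, which is less than the 20 mm knob, so the fingers aren't around it. I'll find out why before moving.

Run:
```python
from rig import *
from h import *
s=get_state();p=camera_params("wrist")
M=R.from_quat(np.roll(s["orientation"],-1)).as_matrix(); Rc=R.from_rotvec(p["rvec"]).as_matrix(); c=-Rc.T@p["tvec"]
print("cam",c,"in tool",M.T@(c-s["eef_pos"]))
for x in(0,-.019,-.04):
  print(x,[proj(p,s["eef_pos"]+M@np.array([x,y,0]))[0].round(1) for y in(-.005,.005)])
for z in(.027,.053,.082): print(z,proj(p,[(.5305,-.1325,z)]))
for n in("top","scene"):
  im=capture(n); cv2.imwrite(f"pics/{n}2.png",im[:,:,::-1])
a=cv2.imread("pics/scene2.png")[110:230,190:350]; cv2.imwrite("pics/s2c.png",cv2.resize(a,(800,600),interpolation=cv2.INTER_CUBIC))
print(get_state()["force"])
```

```text
cam [ 0.61411787 -0.11256235  0.22668868] in tool [-0.16799546 -0.00028263 -0.08573069]
0 [array([247.3, 236.7]), array([264.9, 236.7])]
-0.019 [array([246.4, 253.7]), array([265.8, 253.7])]
-0.04 [array([245.1, 277.2]), array([267.2, 277.2])]
0.027 [[255.65475457 216.95326401]]
0.053 [[256.0038501 234.5814412]]
0.082 [[256.51634163 260.46057955]]
[-0.61065893 -0.53932778  1.26548271]
```

View pics/s2c.png

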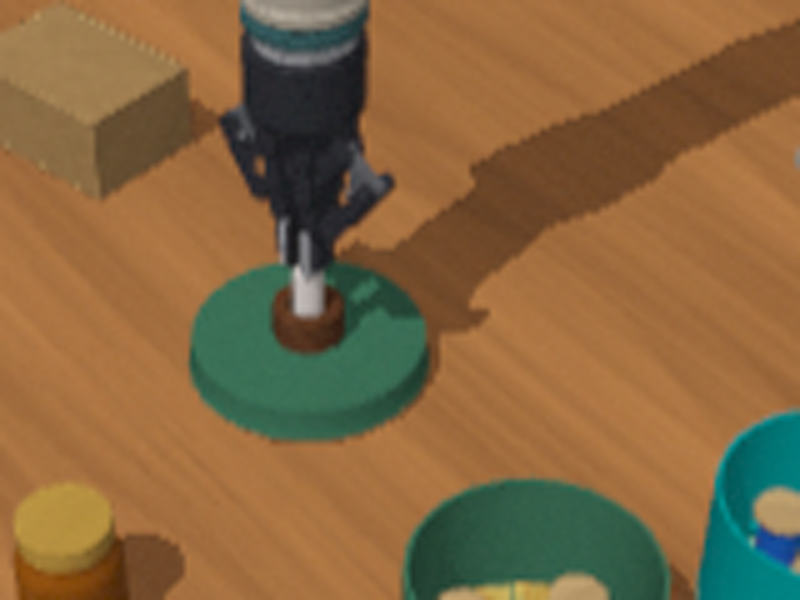

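Run:
```python
from rig import *
from h import *
s=get_state();tc=s["eef_pos"]
for n in("scene","top"):
  p=camera_params(n); im=cv2.imread(f"pics/{n}2.png"); 
  a,b=proj(p,[tc])[0]; print(n,"tcp",a,b,"knob bottom/top",proj(p,[(.5305,-.1325,.053),(.5305,-.1325,.082)]).round(1).tolist())
  x0,y0=int(a)-30,int(b)-25
  c=cv2.resize(im[y0:y0+50,x0:x0+60],(720,600),interpolation=cv2.INTER_NEAREST)
  for q,col in((tc,(0,0,255)),((.5305,-.1325,.053),(255,0,255)),((.5305,-.1325,.082),(255,255,0)),):
    u=(proj(p,[q])[0]+.5-[x0,y0])*12; cv2.circle(c,tuple(int(k) for k in u),4,col,-1)
  cv2.imwrite(f"pics/z_{n}.png",c)
w=cv2.imread("pics/w5.png")[170:320,170:340]; cv2.imwrite("pics/z_w.png",cv2.resize(w,(680,600),interpolation=cv2.INTER_CUBIC))
```

```text
scene tcp 250.5442575690032 169.0012341001225 knob bottom/top [[250.8, 170.0], [250.7, 163.1]]
top tcp 312.67145362028197 213.6033560891119 knob bottom/top [[312.5, 214.3], [314.2, 212.8]]
```

View pics/z_scene.png

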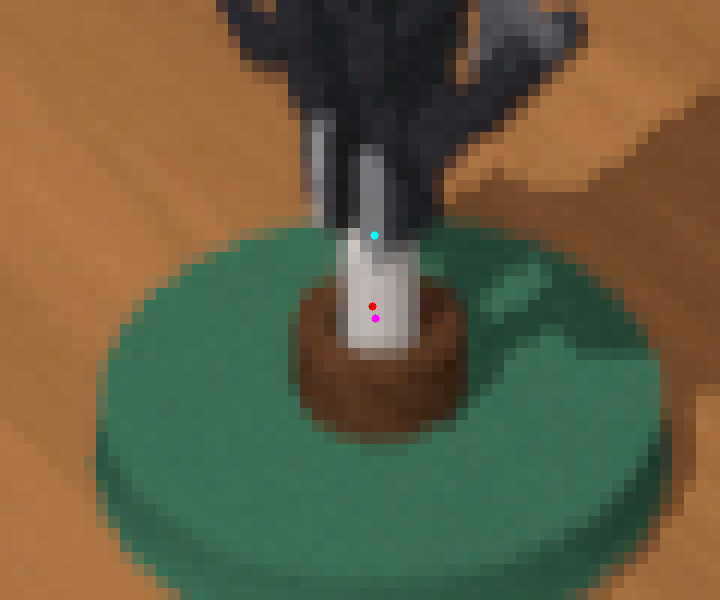

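View pics/z_w.png

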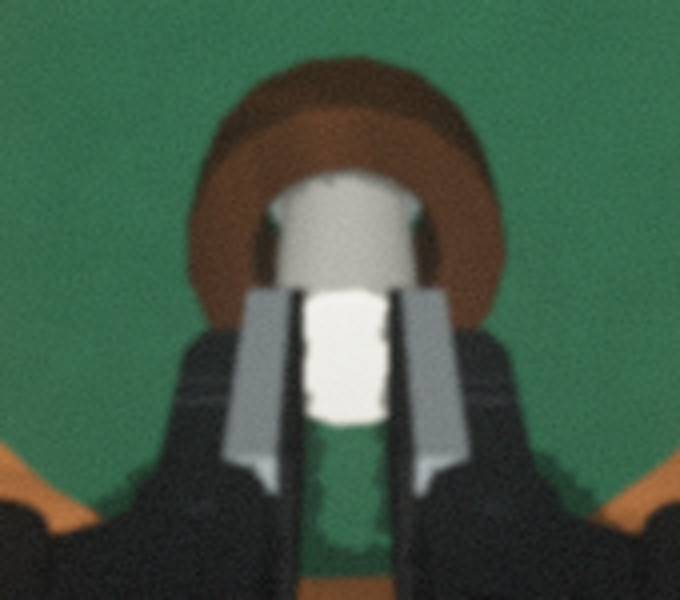

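Run:
```python
from rig import *
from h import *
s=get_state();p=camera_params("wrist"); print(s["eef_pos"],s["orientation"])
M=R.from_quat(np.roll(s["orientation"],-1)).as_matrix()
for z in(-.011,0,.011):
  for x in(0,-.01,-.02,-.03): print(z,x,[proj(p,s["eef_pos"]+M@np.array([x,y,z]))[0].round(1).tolist() for y in(-.005,.005)])
```

```text
[ 0.53174469 -0.13221888  0.05818207] [ 0.07840961  0.705468    0.07314042 -0.70058355]
-0.011 0 [[247.1, 218.9], [265.1, 218.9]]
-0.011 -0.01 [[246.7, 226.6], [265.6, 226.6]]
-0.011 -0.02 [[246.2, 235.2], [266.1, 235.2]]
-0.011 -0.03 [[245.6, 244.8], [266.8, 244.9]]
0 0 [[247.3, 236.6], [264.9, 236.6]]
0 -0.01 [[246.8, 245.1], [265.4, 245.1]]
0 -0.02 [[246.3, 254.6], [265.9, 254.6]]
0 -0.03 [[245.8, 265.2], [266.5, 265.2]]
0.011 0 [[247.4, 253.7], [264.7, 253.7]]
0.011 -0.01 [[247.0, 262.9], [265.1, 262.9]]
0.011 -0.02 [[246.5, 273.1], [265.7, 273.2]]
0.011 -0.03 [[246.0, 284.6], [266.2, 284.6]]
```

View pics/z_top.png

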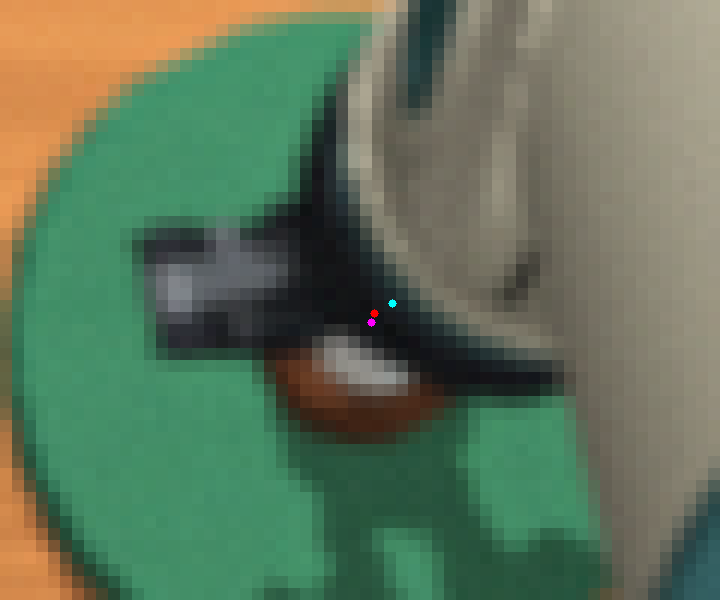

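The fingertips are still above the knob. All three views put the real tip about 25–28 mm behind the reported TCP: in the wrist view the pad tips are at row 243, which means x≈-28 mm. I'll reopen, go down in stages and watch the force.

{"name": "send_rows", "arguments": {"targets": [[5,[0,0,0],0],[5,[0,0,0],0],[5,[0,0,0],0],[5,[0,0,0],0],[5,[0.7,0,0],0],[5,[0.7,0,0],0],[5,[0,0,0],0],[5,[0,0,0],0]]}}

```text
time: 7.45
eef_pos: [0.5315, -0.1323, 0.0427]
orientation: [0.078, 0.705, 0.073, -0.701]
force: [0.1, 0.2, -0.7]
grip_width: 0.0497
```

```bash
cat > look.py <<'E'
import sys
from rig import *
from h import *
tag=sys.argv[1]; tgt=[float(v) for v in sys.argv[2:5]]
s=get_state();tc=s["eef_pos"]
print(rel(s,tgt), "F",s["force"].round(2),"T",s["wrist_torque"].round(2),"w",s["grip_width"].round(4),"t",s["time"])
p=camera_params("scene"); im=capture("scene")[:,:,::-1]
a,b=proj(p,[tc])[0]; x0,y0=int(a)-40,int(b)-40
c=cv2.resize(im[y0:y0+75,x0:x0+75],(600,600),interpolation=cv2.INTER_CUBIC)
w=capture("wrist")[:,:,::-1]
cv2.imwrite(f"pics/{tag}s.png",c); cv2.imwrite(f"pics/{tag}w.png",w)
o=np.zeros((400,800,3),np.uint8); o[:,:390]=cv2.resize(c,(390,400)); o[:300,400:]=cv2.resize(w,(400,300)); cv2.imwrite(f"pics/{tag}.png",o)
E
python3 look.py a1 .5317 -.1322 .031
```

```text
Traceback (most recent call last):
  File "look.py", line 6, in <module>
    print(rel(s,tgt), "F",s["force"].round(2),"T",s["wrist_torque"].round(2),"w",s["grip_width"].round(4),"t",s["time"])
                                                                                 ^^^^^^^^^^^^^^^^^^^^^
AttributeError: 'float' object has no attribute 'round'
```

```bash
sed -i 's/s\["grip_width"\].round(4)/round(s["grip_width"],4)/' look.py; python3 look.py a1 .5317 -.1322 .031
```

```text
pos [ 0.5315 -0.1323  0.0427] tool cm [ 1.17 -0.01 -0.02] yaw_y -77.7 tilt 0.54 xaxis [ 0.0067 -0.0065 -1.    ] F [ 0.14  0.21 -0.7 ] T [-0.03 -0.01 -0.03] w 0.0497 t 7.45
```

View pics/a1.png

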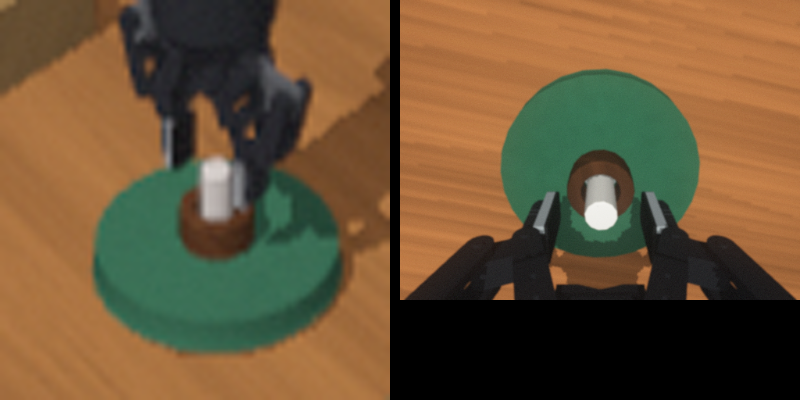

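The fingertips now straddle the knob at about mid-height with no contact. I'll go down 8 mm more and close.

{"name": "send_rows", "arguments": {"targets": [[5,[0.4,0,0],0],[5,[0.4,0,0],0],[5,[0,0,0],0],[3,[0,0,0],0],[1.5,[0,0,0],0],[1,[0,0,0],0],[1,[0,0,0],0],[1,[0,0,0],0]], "newtons": 60}}

```text
time: 8.55
eef_pos: [0.5319, -0.1325, 0.0348]
orientation: [0.078, 0.705, 0.073, -0.701]
force: [0.5, -0.1, -0.7]
grip_width: 0.0172
```

```bash
python3 look.py a2 .5317 -.1322 .035
```

```text
pos [ 0.5319 -0.1325  0.0348] tool cm [-0.02 -0.04  0.01] yaw_y -77.7 tilt 0.59 xaxis [ 0.0077 -0.0068 -0.9999] F [ 0.48 -0.08 -0.72] T [0.06 0.03 0.04] w 0.0172 t 8.55
```

View pics/a2.png

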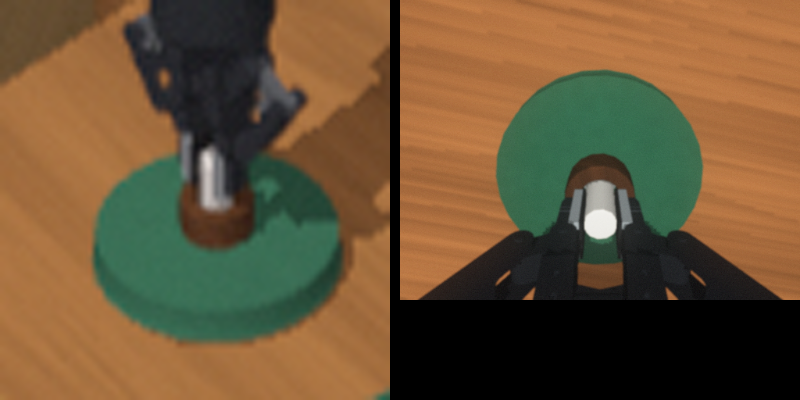

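The fingers stopped on the knob at 17.2 mm. I'll lift a little and check that both lids come up.

{"name": "send_rows", "arguments": {"targets": [[1,[-0.3,0,0],0],[1,[-0.5,0,0],0],[1,[-0.7,0,0],0],[1,[-1,0,0],0],[1,[-0.7,0,0],0],[1,[0,0,0],0]], "newtons": 80}}

```text
time: 9.4
eef_pos: [0.5306, -0.132, 0.0685]
orientation: [0.078, 0.705, 0.073, -0.701]
force: [0.2, -0.5, -4.6]
grip_width: 0.0172
```

```bash
python3 look.py a3 .5866 .1611 .18
```

```text
pos [ 0.5306 -0.132   0.0685] tool cm [-11.3  -27.36 -11.76] yaw_y -77.7 tilt 0.50 xaxis [ 0.0059 -0.0063 -1.    ] F [ 0.16 -0.47 -4.61] T [ 0.01 -0.02 -0.04] w 0.0172 t 9.4
```

View pics/a3.png

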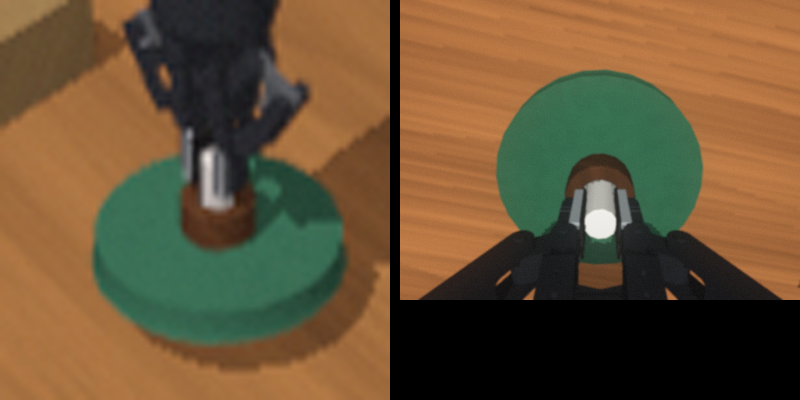

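Both lids are up, with about 4 N of load. Now I'll lift clear and carry them over.

{"name": "send_rows", "arguments": {"targets": [[1,[-1.5,0,0],0],[1,[-2.5,0,0],0],[1,[-2.5,0,0],0],[1,[-2.5,0,0],0],[1,[-1.5,-0.8,-0.35],0],[1,[-0.5,-1.6,-0.7],0],[1,[0,-2.4,-1.0],0],[1,[0,-2.8,-1.2],0],[1,[0,-2.8,-1.2],0],[1,[0,-2.8,-1.2],0],[1,[0,-2.8,-1.2],0],[1,[0,-2.8,-1.2],0],[1,[0,-2.8,-1.2],0],[1,[0,-2.4,-1.0],0],[1,[0,-1.6,-0.7],0],[1,[0,-0.8,-0.3],0],[1,[0,0,0],0],[1,[0,0,0],0]]}}

```text
time: 11.75
eef_pos: [0.5777, 0.168, 0.1796]
orientation: [-0.079, -0.7, -0.076, 0.705]
force: [-0.4, -1.3, -4.0]
grip_width: 0.0172
```

```bash
python3 look.py a4 .5866 .1611 .18
python3 - <<'E'
from rig import *
from h import *
s=get_state(); im=capture("top"); cv2.imwrite("pics/top4.png",im[:,:,::-1]); im=capture("scene"); cv2.imwrite("pics/scene4.png",im[:,:,::-1])
print(s["qvel"].round(3))
E
```

```text
pos [0.5777 0.168  0.1796] tool cm [-0.04  0.86 -0.72] yaw_y -77.4 tilt 0.50 xaxis [-0.0067 -0.0057 -1.    ] F [-0.39 -1.3  -4.02] T [-0.01 -0.01 -0.01] w 0.0172 t 11.75
[ 0.001 -0.002 -0.003 -0.001 -0.003 -0.001  0.   ]
```

View pics/a4.png

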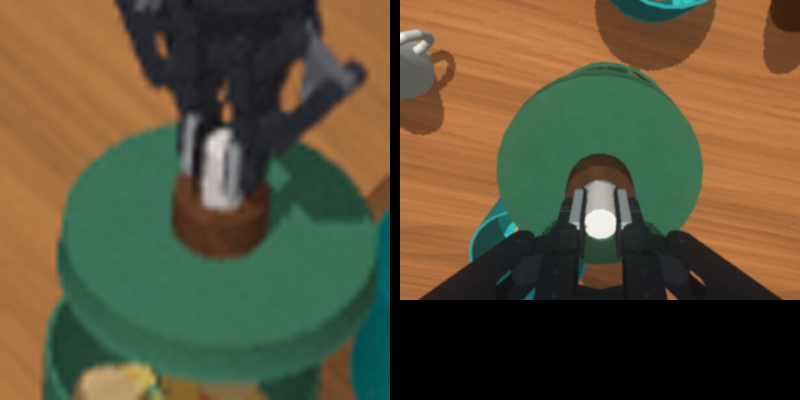

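View pics/top4.png

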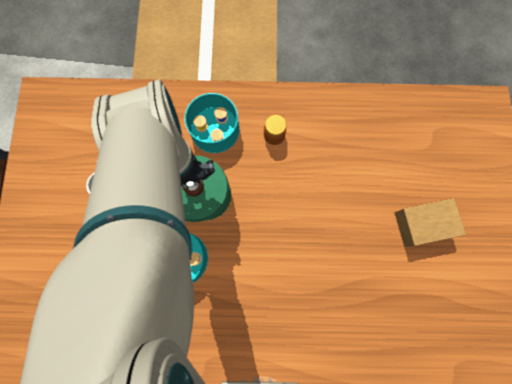

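Run:
```python
from rig import *
from h import *
s=get_state(); p=camera_params("wrist"); M=R.from_quat(np.roll(s["orientation"],-1)).as_matrix()
for n in("a2w","a3w","a4w"):
    im=cv2.imread(f"pics/{n}.png"); st,c=knob(im,384,225); 
    print(n,st,c)
for z in(-.004,-.002,0,.002,.004): print(z,proj(p,s["eef_pos"]+M@np.array([-.0472,0,z])).round(1))
ps=camera_params("scene"); tc=np.array([.5306,-.132,.0685]); a,b=proj(ps,[tc])[0]; x0,y0=int(a)-40,int(b)-40
c=cv2.resize(cv2.imread("pics/a3s.png"),(75,75),interpolation=cv2.INTER_AREA)
im=np.zeros((384,512,3),np.uint8); im[y0:y0+75,x0:x0+75]=c[:,:,::-1]
m=greenmask(im,(x0+37,y0+40,75,75)); dz=.0685-.0348
print("a3 lid",fit(ps,m,[(.004+dz,.0815),(.027+dz,.0785)],(.53,-.132)),m.sum())
# a4 wrist: lid fit
w=cv2.imread("pics/a4w.png")[:,:,::-1].copy(); w3=cv2.imread("pics/a3w.png")[:,:,::-1].copy()
g=cv2.imread("pics/scene4.png"); cv2.imwrite("pics/s4c.png",cv2.resize(g[140:290,220:370],(600,600),interpolation=cv2.INTER_CUBIC))
```

```text
a2w [ 237  269   39   35 1078] [256.05102041 286.06586271]
a3w [ 238  269   37   35 1054] [256.06451613 285.90607211]
a4w [ 238  268   37   36 1084] [256.29704797 285.87638376]
-0.004 [[256.2 278.8]]
-0.002 [[256.1 282.8]]
0 [[256.1 286.7]]
0.002 [[256.1 290.6]]
0.004 [[256.1 294.5]]
a3 lid (array([ 0.52811701, -0.133896  ]), np.float64(0.4106097569034059), array([252.25      , 173.08333333])) 1087
```

View pics/s4c.png

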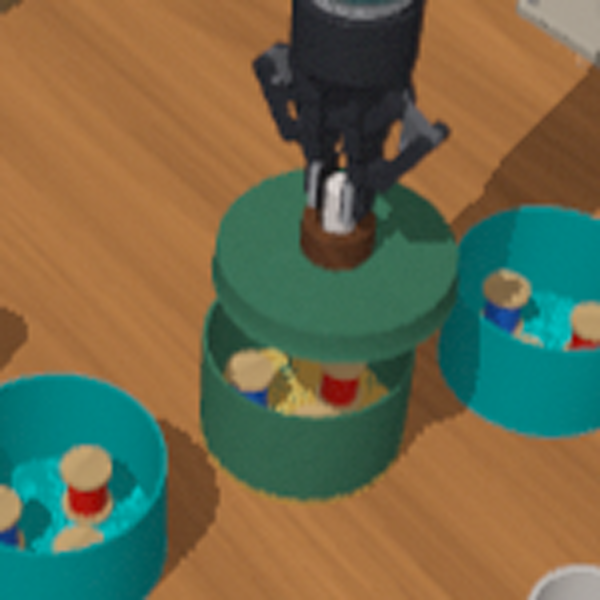

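{"name": "send_rows", "arguments": {"targets": [[1,[0,0.45,-0.45],0],[1,[0,0.42,-0.42],0],[1,[0.5,0,0],0],[1,[1,0,0],0],[1,[1,0,0],0],[1,[1,0,0],0],[1,[0.7,0,0],0],[1,[0,0,0],0],[1,[0,0,0],0]]}}

```text
time: 13.08
eef_pos: [0.5883, 0.16, 0.1338]
orientation: [-0.079, -0.7, -0.075, 0.706]
force: [0.1, 0.3, -4.1]
grip_width: 0.0173
```

```bash
python3 look.py a5 .588 .1615 .1048
python3 - <<'E'
from h import *
g=cv2.imread("pics/a5s.png")
E
```

```text
pos [0.5883 0.16   0.1338] tool cm [ 2.9  -0.16 -0.03] yaw_y -77.5 tilt 0.56 xaxis [-0.0079 -0.0057 -1.    ] F [ 0.09  0.25 -4.11] T [ 0.02 -0.03  0.02] w 0.0173 t 13.075
```

View pics/a5.png

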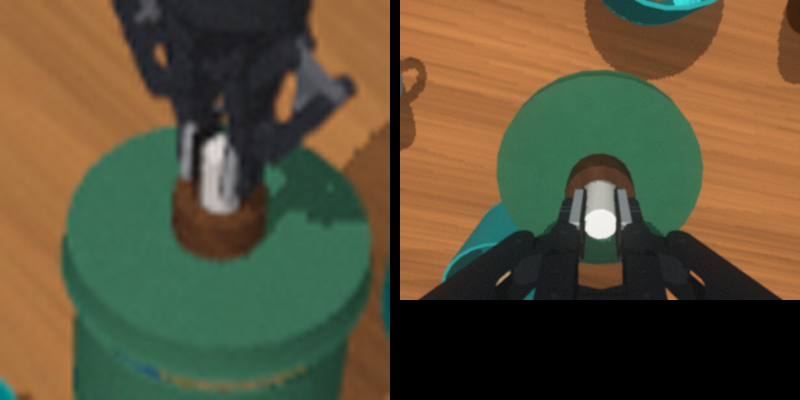

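Run:
```python
from rig import *
from h import *
p=camera_params("scene"); im=capture("scene"); cv2.imwrite("pics/scene5.png",im[:,:,::-1])
hsv=cv2.cvtColor(im,cv2.COLOR_RGB2HSV); m=((hsv[...,0]>65)&(hsv[...,0]<86)&(hsv[...,1]>90)).astype(np.uint8)
n,l,st,_=cv2.connectedComponentsWithStats(m); k=1+np.argmax(st[1:,4]); m=(l==k); print(st[k])
dz=.1338-.0348
def edges(x,y,rg):
    h=np.zeros((384*8,512*8),np.uint8); cv2.fillPoly(h,[np.int32((sil(p,x,y,rg).reshape(-1,2)+.5)*8)],1); 
    return h
T=edges(.58586,.1613,[(0,.073),(.09,.073)])
L=edges(.5855,.159,[(.004+dz,.0815),(.027+dz,.0785)])
for r in(205,210,215,248,252,256):
    c=np.where(m[r])[0]; H=T if r>240 else L; q=np.where(H[r*8+4])[0]
    print(r,"obs",c.min(),c.max()+1,"pred",q.min()/8,q.max()/8)
```

```text
[ 268  195   59   69 2780]
205 obs 272 323 pred 270.25 323.25
210 obs 270 326 pred 268.375 326.0
215 obs 269 327 pred 267.5 327.0
248 obs 271 320 pred 270.5 320.5
252 obs 273 319 pred 272.25 319.5
256 obs 277 316 pred 275.375 317.0
```

```bash
python3 -c "
import cv2
g=cv2.imread('pics/scene5.png'); cv2.imwrite('pics/s5c.png',cv2.resize(g[170:280,240:350],(800,600)[:1]*1+(600,) if 0 else (600,600),interpolation=cv2.INTER_CUBIC))"
```

```text
(no output)
```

View pics/s5c.png

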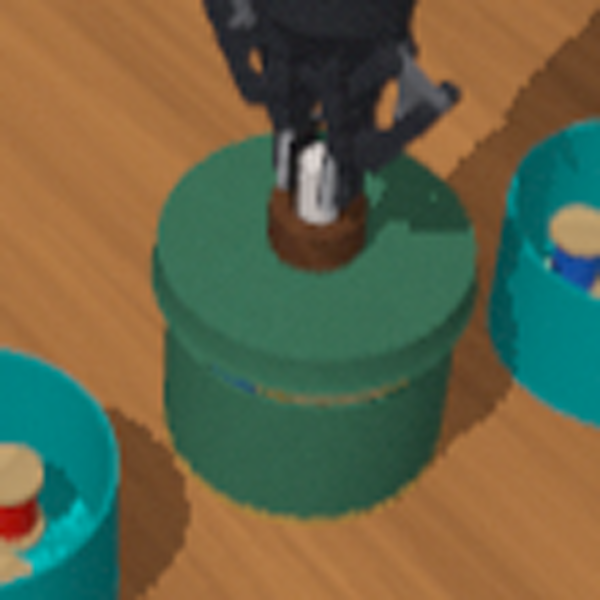

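The lid and tin line up within about 1.5 mm in this view. I'll lower gently in stages and check the force.

{"name": "send_rows", "arguments": {"targets": [[1,[0.2,-0.15,-0.03],0],[1,[0.5,0,0],0],[1,[0.4,0,0],0],[1,[0.3,0,0],0],[1,[0,0,0],0]]}}

```text
time: 13.85
eef_pos: [0.5885, 0.1617, 0.1194]
orientation: [-0.079, -0.7, -0.075, 0.706]
force: [0.8, -0.2, -4.2]
grip_width: 0.0169
```

```bash
python3 look.py a6 .588 .1615 .1048
```

```text
pos [0.5885 0.1617 0.1194] tool cm [ 1.46 -0.    0.04] yaw_y -77.5 tilt 0.49 xaxis [-0.0068 -0.0053 -1.    ] F [ 0.79 -0.16 -4.24] T [ 0.05 -0.02 -0.02] w 0.0169 t 13.85
```

View pics/a6.png

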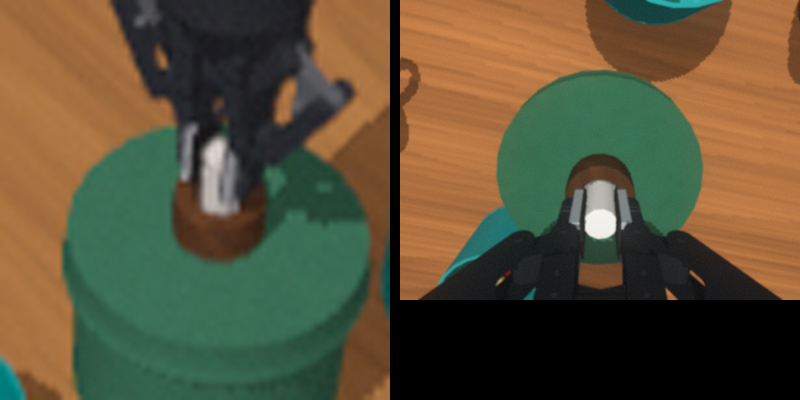

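Force unchanged and the taper is inside the mouth. Continuing down.

{"name": "send_rows", "arguments": {"targets": [[1,[0.3,0,0],0],[1,[0.3,0,0],0],[1,[0.3,0,0],0],[1,[0.2,0,0],0],[1,[0,0,0],0]]}}

```text
time: 14.58
eef_pos: [0.5896, 0.1625, 0.1086]
orientation: [-0.078, -0.701, -0.076, 0.705]
force: [0.8, 0.2, -3.3]
grip_width: 0.0172
```

```bash
python3 look.py a7 .588 .1615 .1048
```

```text
pos [0.5896 0.1625 0.1086] tool cm [0.38 0.06 0.18] yaw_y -77.5 tilt 0.33 xaxis [-0.0042 -0.0039 -1.    ] F [ 0.84  0.2  -3.33] T [ 0.13 -0.19  0.04] w 0.0172 t 14.575
```

View pics/a7.png

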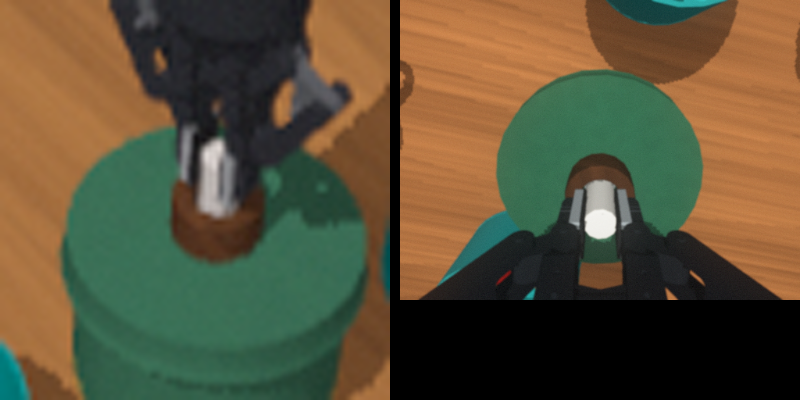

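{"name": "send_rows", "arguments": {"targets": [[1,[0.2,0,0],0],[1,[0.2,0,0],0],[1,[0.1,0,0],0],[1,[0,0,0],0]]}}

```text
time: 15.18
eef_pos: [0.5896, 0.1626, 0.1051]
orientation: [-0.078, -0.701, -0.076, 0.704]
force: [-0.2, 0.0, -3.5]
grip_width: 0.0174
```

```bash
python3 look.py a8 .588 .1615 .1048
```

```text
pos [0.5896 0.1626 0.1051] tool cm [0.03 0.07 0.18] yaw_y -77.5 tilt 0.29 xaxis [-0.0036 -0.0037 -1.    ] F [-0.19  0.04 -3.54] T [ 0.08 -0.16  0.01] w 0.0174 t 15.175
```

View pics/a8.png

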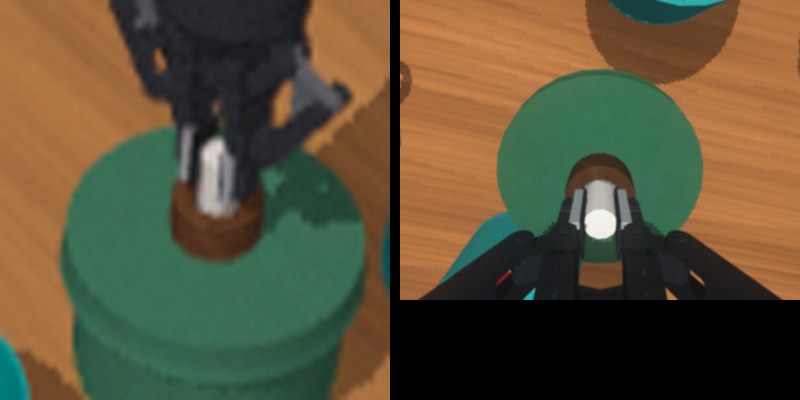

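{"name": "send_rows", "arguments": {"targets": [[1,[0.15,0,0],0],[1,[0.1,0,0],0],[1,[0,0,0],0]]}}

```text
time: 15.65
eef_pos: [0.5896, 0.1626, 0.105]
orientation: [-0.078, -0.702, -0.076, 0.704]
force: [-0.4, -0.8, -2.9]
grip_width: 0.0173
```

```bash
python3 look.py a9 .588 .1615 .1048
```

```text
pos [0.5896 0.1626 0.105 ] tool cm [0.02 0.07 0.18] yaw_y -77.5 tilt 0.27 xaxis [-0.0031 -0.0036 -1.    ] F [-0.39 -0.78 -2.86] T [ 0.08 -0.17  0.05] w 0.0173 t 15.65
```

{"name": "send_rows", "arguments": {"targets": [[1,[0.3,0,0],0],[1,[0.4,0,0],0]]}}

```text
time: 16.0
eef_pos: [0.5896, 0.1626, 0.1046]
orientation: [-0.078, -0.702, -0.076, 0.704]
force: [-11.7, -2.2, 35.6]
grip_width: 0.017
```

```bash
python3 look.py a10 .588 .1615 .1048
```

```text
pos [0.5896 0.1626 0.1046] tool cm [-0.02  0.08  0.18] yaw_y -77.5 tilt 0.23 xaxis [-0.0025 -0.0033 -1.    ] F [-11.66  -2.21  35.58] T [-0.68  2.37  0.01] w 0.017 t 16.0
```

View pics/a10.png

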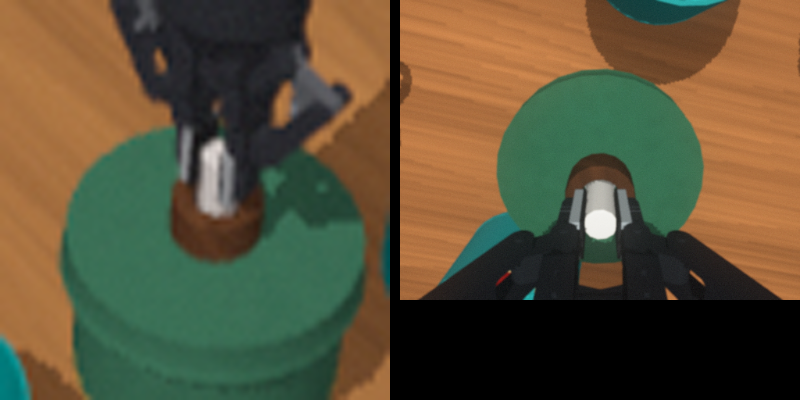

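The push met firm resistance (35 N) at TCP z 0.1046, against 0.1048 expected when seated. So the inner lid is seated. I'll relax and release.

{"name": "send_rows", "arguments": {"targets": [[1,[0,0,0],0],[1.6,[0,0,0],0],[2.4,[0,0,0],0],[4,[0,0,0],0],[7,[0,0,0],0],[7,[0,0,0],0],[7,[0,0,0],0]]}}

```text
time: 16.98
eef_pos: [0.5904, 0.1623, 0.1041]
orientation: [-0.078, -0.702, -0.076, 0.704]
force: [0.4, -0.2, 0.3]
grip_width: 0.07
```

```bash
python3 look.py b1 .588 .1615 .1048
python3 - <<'E'
from rig import *
from h import *
s=get_state();p=camera_params("wrist"); M=R.from_quat(np.roll(s["orientation"],-1)).as_matrix()
pr=lambda x,y,z:proj(p,s["eef_pos"]+M@np.array([x,y,z]))[0].round(0).tolist()
for x in(-.02,-.03,-.035,-.04): print("tip",x,pr(x,.035,-.011),pr(x,.035,.011))
for x in(-.07,-.08,-.09,-.1): print("body",x,pr(x,0,-.038),pr(x,.0425,-.038),pr(x,0,0))
print(pr(-.0472,0,0))
E
```

```text
pos [0.5904 0.1623 0.1041] tool cm [-0.07  0.03  0.25] yaw_y -77.5 tilt 0.21 xaxis [-0.0013 -0.0034 -1.    ] F [ 0.35 -0.17  0.29] T [-0.04  0.04  0.03] w 0.07 t 16.975
tip -0.02 [326.0, 235.0] [323.0, 273.0]
tip -0.03 [330.0, 245.0] [327.0, 285.0]
tip -0.035 [333.0, 250.0] [329.0, 291.0]
tip -0.04 [335.0, 256.0] [331.0, 297.0]
body -0.07 [256.0, 230.0] [385.0, 231.0] [256.0, 324.0]
body -0.08 [257.0, 245.0] [398.0, 245.0] [256.0, 345.0]
body -0.09 [257.0, 263.0] [413.0, 263.0] [256.0, 370.0]
body -0.1 [257.0, 285.0] [431.0, 285.0] [256.0, 400.0]
[256.0, 287.0]
```

View pics/b1w.png

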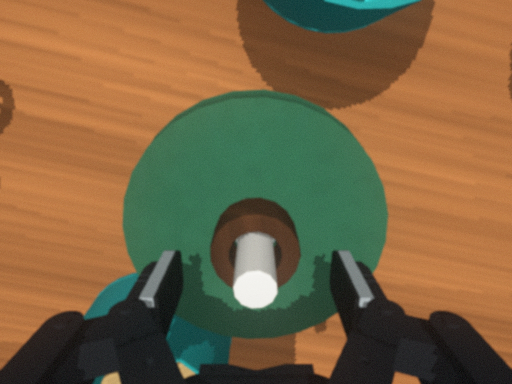

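View pics/b1s.png

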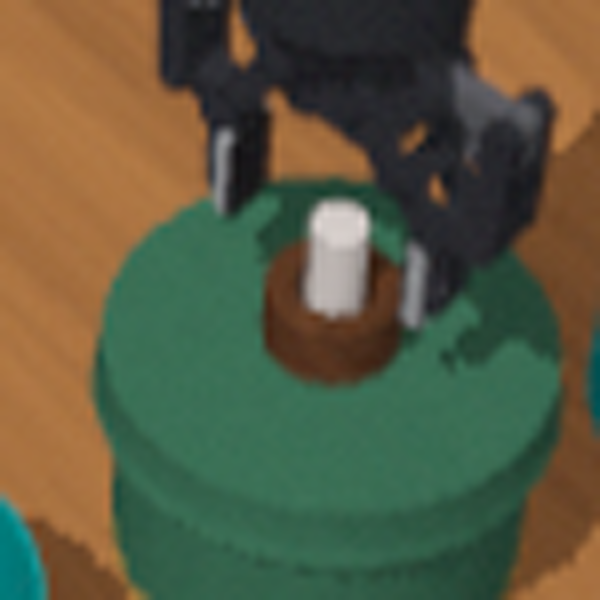

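Released, with no force left. The knob (255,289) and ring (255,245) are centred between the jaws (182 and 331). I'll fit the ring axis before going down.

Run:
```python
from rig import *
from h import *
s=get_state();p=camera_params("wrist"); w=cv2.imread("pics/b1w.png")[:,:,::-1].copy()
hsv=cv2.cvtColor(w,cv2.COLOR_RGB2HSV); mm=(((hsv[...,0]<20)|(hsv[...,0]>170))&(hsv[...,2]<130)&(hsv[...,1]>60)).astype(np.uint8); z=np.zeros_like(mm); z[190:310,200:312]=mm[190:310,200:312]
z=cv2.morphologyEx(z,cv2.MORPH_OPEN,np.ones((3,3)))
n,l,st,_=cv2.connectedComponentsWithStats(z); k=1+np.argmax(st[1:,4]); print(st[k])
r=fit(p,(l==k).astype(np.uint8),[(.097,.024),(.123,.024)],(.588,.162)); print("ring",r)
st,c=knob(w,384,225); print("knob",ray(p,c,.152))
print("lid",fit(p,greenmask(w,(255,213,262,248)),[(.074,.0815),(.097,.0785)],(.588,.162)))
sc=capture("scene"); ps=camera_params("scene")
n=sc
hs=cv2.cvtColor(sc,cv2.COLOR_RGB2HSV); m=((hs[...,0]>65)&(hs[...,0]<86)&(hs[...,1]>90)).astype(np.uint8)
nn,l,st,_=cv2.connectedComponentsWithStats(m); k=1+np.argmax(st[1:,4]);
print("scene stack",fit(ps,(l==k).astype(np.uint8),[(0,.073),(.074,.0815),(.097,.0785)],(.588,.162)))
print(rel(s,[r[0][0],r[0][1],.073]))
```

```text
[ 211  199   89   87 4044]
ring (array([0.58702102, 0.16229206]), np.float64(2.0684565077252115), array([256.15625, 244.78125]))
knob [0.58977637 0.16287432 0.152     ]
lid (array([0.58728623, 0.16195349]), np.float64(1.4390265751715796), array([257.21666667, 191.41666667]))
scene stack (array([0.58488963, 0.16091827]), np.float64(0.46764594301228485), array([294.96666667, 234.26666667]))
pos [0.5904 0.1623 0.1041] tool cm [ 3.11 -0.08  0.32] yaw_y -77.5 tilt 0.20 xaxis [-0.0012 -0.0033 -1.    ]
```

{"name": "send_rows", "arguments": {"targets": [[7,[0.5,-0.03,0.13],0],[7,[0.8,-0.03,0.13],0],[7,[0.8,0,0],0],[7,[0.6,0,0],0],[7,[0,0,0],0]], "newtons": 50}}

```text
time: 17.75
eef_pos: [0.5868, 0.1621, 0.0746]
orientation: [-0.078, -0.702, -0.076, 0.704]
force: [-0.0, 0.3, 0.0]
grip_width: 0.07
```

```bash
python3 look.py b2 .5878 .1622 .073
```

```text
pos [0.5868 0.1621 0.0746] tool cm [ 0.16  0.01 -0.1 ] yaw_y -77.5 tilt 0.26 xaxis [-0.0026 -0.0038 -1.    ] F [-0.03  0.3   0.02] T [-0.02 -0.06  0.05] w 0.07 t 17.75
```

View pics/b2.png

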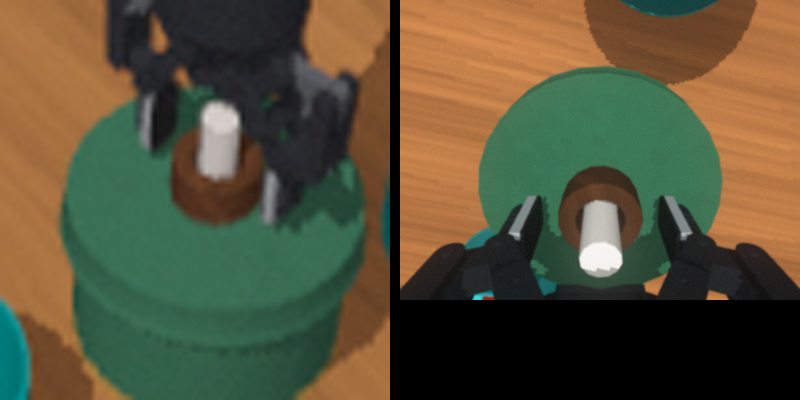

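{"name": "send_rows", "arguments": {"targets": [[7,[0.25,0,-0.05],0],[6,[0,0,0],0],[5,[0,0,0],0],[4,[0,0,0],0],[3.5,[0,0,0],0],[3.5,[0,0,0],0],[3.5,[0,0,0],0]], "newtons": 60}}

```text
time: 18.73
eef_pos: [0.5886, 0.1625, 0.0737]
orientation: [0.078, 0.703, 0.076, -0.703]
force: [-0.9, 0.5, 2.0]
grip_width: 0.0457
```

```bash
python3 look.py b3 .5878 .1622 .073
```

```text
pos [0.5886 0.1625 0.0737] tool cm [0.07 0.01 0.08] yaw_y -77.5 tilt 0.17 xaxis [ 4.0e-04 -2.9e-03 -1.0e+00] F [-0.89  0.46  2.04] T [-0.03  0.06  0.09] w 0.0457 t 18.725
```

View pics/b3.png

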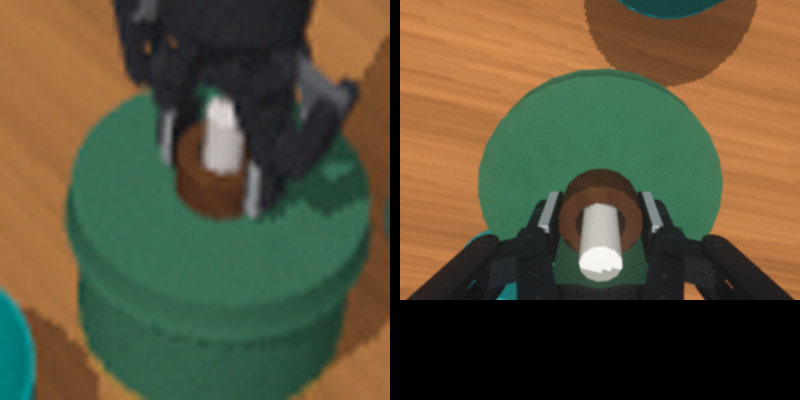

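The fingers stopped on the ring at 45.7 mm; that's 2.3 mm under its size, similar to the 2.8 mm shortfall on the knob. I'll start the lift slowly.

{"name": "send_rows", "arguments": {"targets": [[3.5,[-0.2,0,0],0],[3.5,[-0.3,0,0],0],[3.5,[-0.4,0,0],0],[3.5,[-0.4,0,0],0],[3.5,[0,0,0],0]]}}

```text
time: 19.45
eef_pos: [0.5879, 0.1626, 0.0867]
orientation: [-0.078, -0.702, -0.076, 0.703]
force: [-0.7, 0.1, -2.5]
grip_width: 0.046
```

```bash
python3 look.py b4 .5886 .1625 .1737
```

```text
pos [0.5879 0.1626 0.0867] tool cm [-8.7   0.04 -0.05] yaw_y -77.5 tilt 0.19 xaxis [-0.0011 -0.0031 -1.    ] F [-0.7   0.07 -2.45] T [0.05 0.01 0.  ] w 0.046 t 19.45
```

View pics/b4.png

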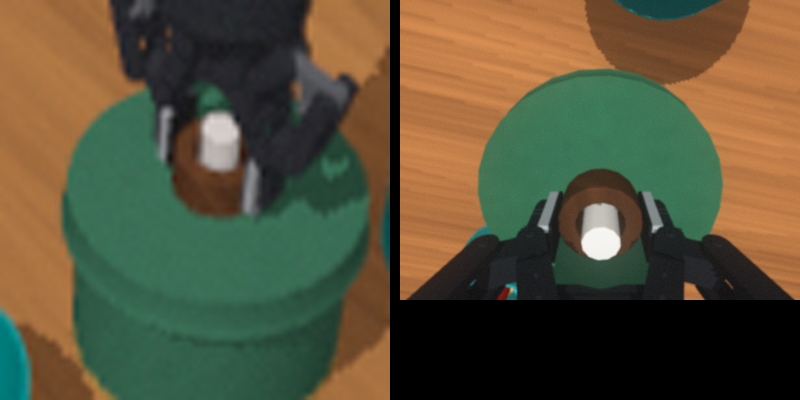

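Only the outer lid is rising: the knob is sinking into the ring and the load is about 2 N. Continuing.

{"name": "send_rows", "arguments": {"targets": [[3.5,[-0.6,0,0],0],[3.5,[-0.9,0,0],0],[3.5,[-0.9,0.02,0],0],[3.5,[-0.9,0,0],0],[3.5,[-0.9,0.02,0],0],[3.5,[-0.9,0,0],0],[3.5,[-0.9,0,0],0],[3.5,[-0.9,0,0],0],[3.5,[-0.9,0,0],0],[3.5,[-0.6,0,0],0],[3.5,[-0.3,0,0],0],[3.5,[0,0,0],0],[3.5,[0,0,0],0]]}}

```text
time: 21.18
eef_pos: [0.5877, 0.1622, 0.1799]
orientation: [-0.078, -0.702, -0.076, 0.704]
force: [0.2, 0.4, -1.8]
grip_width: 0.0462
```

```bash
python3 look.py b5 .5886 .1625 .1737; python3 -c "
from rig import *; import cv2
for n in ('scene','top'):
    im=capture(n)[:,:,::-1]; cv2.imwrite(f'pics/{n}9.png',im)
    if n=='scene': cv2.imwrite('pics/s9c.png',cv2.resize(im[110:310,180:400],(660,600),interpolation=cv2.INTER_CUBIC))
"
```

```text
pos [0.5877 0.1622 0.1799] tool cm [ 0.62 -0.01 -0.09] yaw_y -77.5 tilt 0.21 xaxis [-0.0016 -0.0033 -1.    ] F [ 0.25  0.42 -1.77] T [-0.02  0.    0.01] w 0.0462 t 21.175
```

View pics/s9c.png

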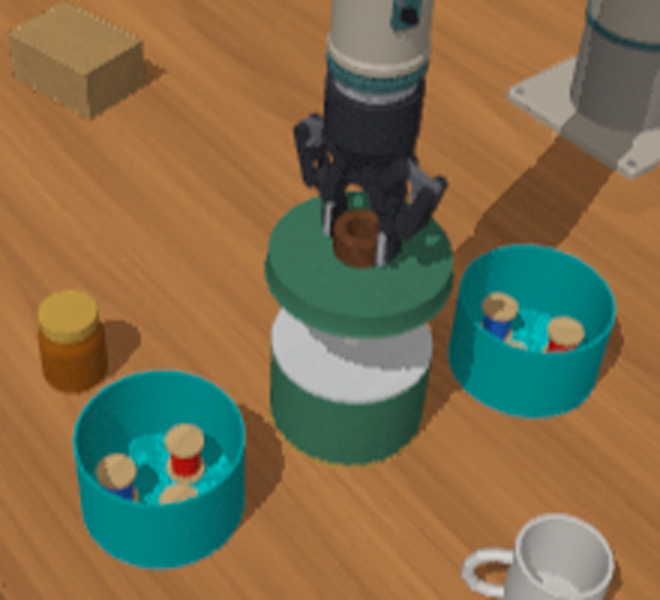

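View pics/top9.png

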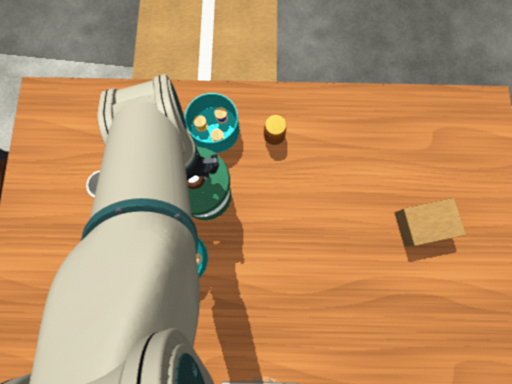

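View pics/b5w.png

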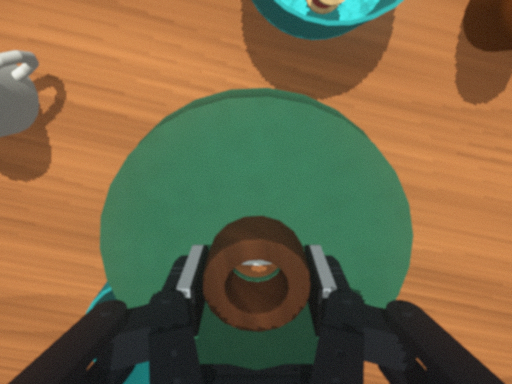

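The outer lid is 10.6 cm up and level, and the inner lid's flange sits flat on the tin. I'll come down about 5 mm, then check.

{"name": "send_rows", "arguments": {"targets": [[3.5,[0.3,0,0],0],[3.5,[0.2,0,0],0],[3.5,[0,0,0],0],[3.5,[0,0,0],0]]}}

```text
time: 21.88
eef_pos: [0.5875, 0.1622, 0.1741]
orientation: [-0.078, -0.702, -0.076, 0.704]
force: [0.0, 1.0, -1.3]
grip_width: 0.0464
```

Run:
```python
from rig import *
from h import *
s=get_state(); print(rel(s,(.588,.1625,.1737)),s["grip_width"],s["force"],s["time"],np.abs(s["qvel"]).max())
im=capture("scene"); p=camera_params("scene"); o=im[:,:,::-1].copy()
dz=s["eef_pos"][2]-.0737
x0,y0=275-5,165
c=cv2.resize(o[165:270,250:355],(600,600),interpolation=cv2.INTER_CUBIC); f=600/105
def dr(x,y,z,r,col): cv2.polylines(c,[np.int32((proj(p,circ(x,y,z,r))+.5-[250,165])*f)],True,col,1)
dr(.5859,.1613,.094,.073,(0,0,255)); dr(.5859,.1613,0,.073,(0,255,255)); dr(.5855,.161,.074+dz,.0815,(255,0,255)); dr(.5855,.161,.097+dz,.0785,(255,0,255))
cv2.imwrite("pics/fin.png",c)
for t in["mug_center","jar_center","carton_center","tin_mouth"]:
    print(t,[[round(v) for v in d["extent"]] for d in search_frame(t,"scene")][:3])
```

```text
pos [0.5875 0.1622 0.1741] tool cm [ 0.04 -0.02 -0.05] yaw_y -77.5 tilt 0.24 xaxis [-0.0023 -0.0036 -1.    ] 0.046366664954931414 [ 0.00299349  1.03409279 -1.33834605] 21.875 0.0025208997485201452
mug_center [[360, 305, 52, 42]]
jar_center [[206, 223, 18, 37]]
carton_center [[206, 130, 48, 40], [205, 224, 17, 34]]
tin_mouth [[358, 220, 56, 62], [298, 246, 54, 42], [233, 265, 55, 68]]
```

View pics/fin.png

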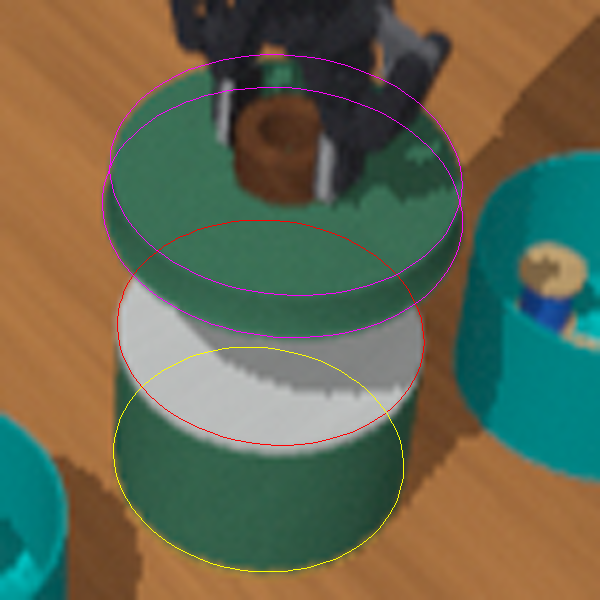

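```bash
python3 -c "
from rig import *; print(finish_job()); s=get_state(); print(s['time'],s['eef_pos'],s['grip_width'])"
```

```text
the job is handed in; nothing more can be done
None
the job is handed in; nothing more can be done
```

I carried both lids by the white knob to the green tin and seated them. I then lifted the outer lid alone by its wooden ring and handed the job in at about 21.9 s, still holding it over the tin.

**Last checks**
- **Outer lid:** it was 10.0 cm above where it sat, with the tool tilted 0.24° and the load about right for this lid alone.
- **Inner lid:** lowering stopped at TCP height 0.1046 m, against 0.1048 m expected when seated. After the lift, its flange showed flat on the tin's rim.
- **Tin and the other things:** the tin's outline was where it stood at the start. The mug, jar and carton detections were within 2 px of the start, allowing for a noisy box on the jar.

**What disagreed or went wrong**
- **Fingertip position:** the real fingertips were about 25–35 mm behind the reported TCP. My first grip on the knob therefore closed just above it without touching; I corrected this from the pictures.
- **Finger opening:** it read 2–3 mm under the true knob and ring sizes.
- **Seating push:** it briefly reached about 36 N vertically (about 37 N in all), under the 40 N and 120 N limits. It went through the gripped knob, not the gripper's body.

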